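Turn the tumbling barrel's lid until it drops home

TASK

The lid of the larger tumbling barrel on the jeweller's bench is only perched on the rim. Turn it by its grip bar, without lifting it off, until its hidden lugs drop into the notches and the lid sits fully home on the rim, then let go. Leave the lid of the smaller barrel, which is already closed, alone.

Things in the scene. Friction and masses are not known exactly. Their poses are not given: they have to be found in the camera images.
- lid: Larger barrel's loose grey lid, 0.3 kg. Flange 120 mm across, 8 mm thick. Origin: centre of flange's underside; z up; x along its grip bar. Hidden below: a centring plug (82 mm across, 20 deep, 5 mm play) and four lugs, 14 wide, 10 deep, at +x, -x, +y, -y. They stand on the rim at first, so the level lid is 10 mm too high, the bar about midway between ears (32 to 45 degrees off the nearest).
- lid_bar (a point): Middle of the lid's upright grip bar, 25 mm above the lid's origin; x along the bar. Bar: 80 mm long, 16 thick, 34 high, its top 42 mm above the lid's origin. Turn it either way, the nearer is best; friction is light. Within about 10 degrees of a home direction the lid is free to fall 10 mm, by its own weight when let go or by a light push down.
- barrel: Larger black barrel, fixed, left or right; 110 mm across, mouth 92, in a wooden foot 160 across. Origin: foot's underside centre, z up. Rim 125 mm up, with notches 12 deep at +x, -x, +y, -y, hidden by the lid. Below each, an ear 16 wide reaches 81 mm from the axis, seen past the flange. Home: bar in line with either pair of opposite ears (barrel x or y), lid origin 125 mm above this one.
- small_lid: Smaller barrel's lid, same shape and grey: flange 90 mm across, bar 60 long, 14 thick, 30 high. Origin: centre of the flange's underside, 92 mm above the bench; x along its bar. Already home on a black barrel 82 mm across in a wooden foot 124 mm across. Not to be disturbed.
Things that resemble listed ones, but are neither listed nor needed, are in the scene too. What is shaped like the lid but green or orange is not meant. What is shaped like the barrel but turquoise is not meant.

How it is judged:
By the outcome, as a careful person would: the job done as asked, in the order asked, and still so for the second after the job is handed in, with the robot touching nothing.
It also fails if it takes over 38 s, if anything falls off the work surface, if the arm or the gripper's body presses on something with over 40 N, if the wrist force passes 120 N, or if a joint passes its speed limit or range.

ROBOT

A 6-joint arm with a two-finger parallel gripper is mounted at the origin on the work surface. World frame = base frame: x ahead of the robot, y to its left, z up, the work surface at z = 0. Lengths are in m, angles in rad, forces in N, time in s.
With the tool pointing down it reaches from about 0.35 to 0.925 m from the base axis. Payload 6.4 kg.
Tool frame: the origin (TCP) lies midway between the tips of the shut fingers; the grasp point (between the pads) lies 19 mm behind it; z points along the fingers, y is the line along which they close (so a half turn about z gives the same grasp; the last joint's range is limited). The gripper opens to 94 mm and grips with 3 to 60 N. Pads are 16 mm wide; open, the fingers measure 119 mm over their backs; the gripper's body (75 mm by 177 mm) begins 78 mm behind the grasp point.
Start: joints at [-1.461, 0.245, 1.558, -0, 1.339, -0.174], TCP at [0.182, -0.624, 0.171] pointing down, gripper open.
Joint ranges: [-3.13, 3.13], [-1.02, 2.26], [0.13, 2.54], [-0.95, 4.09], [0.21, 2.88], [-2.74, 2.74]. Speed limits (rad/s): [2.57, 2.57, 3.14, 3.14, 3.14, 3.14].

INTERFACE

Orientations are given as a rotation vector (axis times angle).
In Python, from workcell import robot, viewer gives the robot as it stands. The module is installed in compiled form; this text tells all that it offers.
- The arm moves only by the tool apply_moves, never from a script. Its argument "targets" is one flat list of numbers, 7 for each row, row after row: the opening, from 0 (shut) to 1 (fully open), then the shift along the tool's x, y, z in cm, then the turn, a rotation vector about the tool's x, y, z in rad. A call has 1 to 12 rows; each row is the pose to reach, as a shift and turn from the pose commanded when the call began, along the tool's axes at that moment; what a row does not reach only later rows make up. A row lasts 1/10 s, in which the tool goes at most 50 mm and 8.59 degrees, less where a joint would pass 70% of its speed; a pose out of reach is approached as far as the arm can. A call with a gripper value outside its range is refused whole. The fingers move at their own pace and stop on an object; "newtons" is the grip in N (left out, the last holds). Time passes only in rows, so rows that repeat a pose let the fingers close. It gives the time, the measured TCP pose, the force, the opening and the grip force at its end, in the units of the state.
- robot.get_obs(): the state, without advancing time (a new reading comes with each control period).
- viewer.capture(name): name is "scene" or "top" or "wrist"; returns the picture (480x640x3 uint8, red, green, blue); there is no depth.
- viewer.calibration(name): a dict with "K" (3x3 intrinsics, pixels), "origin" and "attitude" of the camera in the world. Camera axes: x right, y down, z forward; pixel columns grow to the right and rows downward; lengths in m; the calibration is good to about 2 mm. A picture is of the moment at which its call begins: read the wrist's pose just before it. calibration takes no time and is no camera call; for the wrist camera it gives the pose at the moment of the call.
- robot.job_done(): hands the job in; it is judged then, once.
The state is a dict: "clock": time; "joints": joint angles; "joint_velocities": joint speeds; "tau": joint torques, N m; "tcp_pos": TCP position; "tool_rot": TCP orientation; "force": force on the tool from outside, world axes, zero at the start; "wrist_torque": the same for the moment, N m; "finger_gap": finger opening in m; "grip_force": force on a finger pad.
Only numpy, scipy, OpenCV 4.12 (cv2) and the standard library are available. Lean on these libraries where they do the work, as an engineer would, in place of code of your own. Each camera call takes 0.05 s, during which the arm holds its last target. There are 200 camera calls.

## Working session

There is one attempt and no reset: what is moved stays moved. The work goes in short steps, Python scripts to look and compute and a tool call to move; the robot and the scene stay as the last step left them, time stands still between calls to the robot, and variables do not carry over. Pictures are saved under pics/ and viewed, at most 10 in all, crops included, and the job is handed in when it is done.

Besides the shell and the picture viewer there is one more tool, called as name(argument=value, ...), one argument or row to a line, values as JSON. apply_moves: Moves the arm, as the interface text tells. Its arguments: {"type":"object","properties":{"targets":{"type":"array","items":{"type":"number"}},"newtons":{"type":"number"}},"required":["targets"]}

```bash
mkdir -p pics
python3 - <<'E'
from workcell import robot, viewer
import cv2,numpy as np
for n in ("top","scene"):
    c=viewer.calibration(n); print(n,c)
    cv2.imwrite(f"pics/{n}1.png",viewer.capture(n)[:,:,::-1])
o=robot.get_obs(); print(o["clock"],o["tcp_pos"],o["tool_rot"])
E
```

```text
top {'K': array([[463.03125411,   0.        , 325.11736206],
       [  0.        , 463.03125411, 240.14515713],
       [  0.        ,   0.        ,   1.        ]]), 'origin': array([ 0.36089333, -0.03599276,  1.01494294]), 'attitude': array([-2.14661568,  2.18255413, -0.17825138])}
scene {'K': array([[516.80736193,   0.        , 319.14897492],
       [  0.        , 516.80736193, 237.8850135 ],
       [  0.        ,   0.        ,   1.        ]]), 'origin': array([ 1.26883354, -0.11529137,  0.8571643 ]), 'attitude': array([-1.83142666, -1.6504716 ,  0.72097962])}
0.1 [ 0.1819417  -0.62342593  0.16990647] [-3.10839779e+00 -4.44076445e-01 -1.01159665e-04]
```

View pics/top1.png

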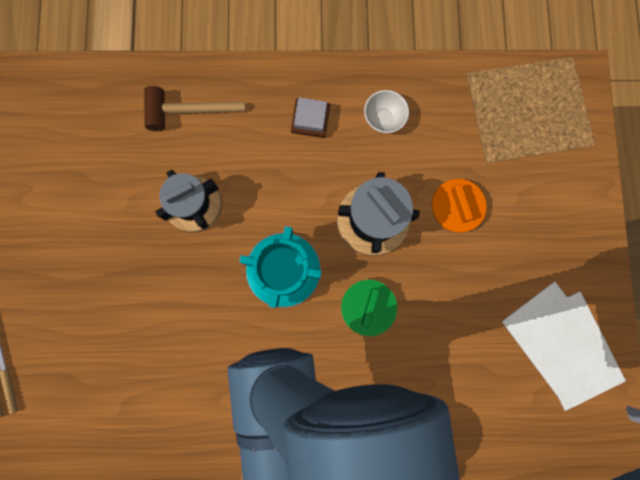

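View pics/scene1.png

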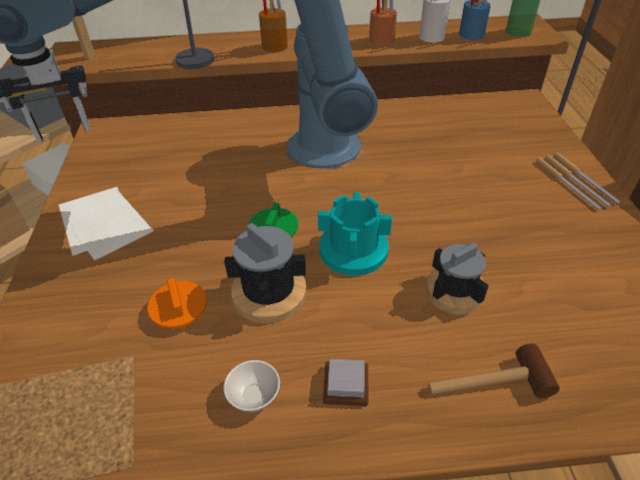

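The top view shows the large lid at (381,208) with ears near (345,211), (377,243), (415,214) and (380,178). The bar runs diagonally across the lid. The orange lid is at (460,206), the green one at (369,307), the turquoise barrel at (283,268), and the small barrel at (182,195).

```bash
cat > h.py <<'E'
import numpy as np,cv2
from scipy.spatial.transform import Rotation as R
def ray(c,uv,z):
    uv=np.atleast_2d(np.float64(uv)); d=np.c_[uv,np.ones(len(uv))]@np.linalg.inv(c["K"]).T@R.from_rotvec(c["attitude"]).as_matrix().T
    o=np.array(c["origin"]); return o+d*((z-o[2])/d[:,2])[:,None]
E
python3 - <<'E'
from h import *
from workcell import viewer
im=cv2.imread("pics/top1.png"); c=viewer.calibration("top")
h=cv2.cvtColor(im,cv2.COLOR_BGR2HSV); 
m=((h[...,1]<60)&(h[...,2]>60)&(h[...,2]<190)).astype(np.uint8); m[:165]=0;m[260:]=0;m[:,:330]=0;m[:,430:]=0
cs=max(cv2.findContours(m,0,2)[0],key=cv2.contourArea)
(x,y),r=cv2.minEnclosingCircle(cs); print("lid",x,y,r,ray(c,[[x,y]],.143),ray(c,[[x+r,y],[x-r,y]],.143))
k=((h[...,2]<50)).astype(np.uint8);k[:165]=0;k[260:]=0;k[:,:330]=0;k[:,430:]=0
for e in [(345,211),(377,243),(415,214),(380,178)]:print(ray(c,[e],.1)-ray(c,[[x,y]],.143))
w=im[160:260,330:430]; cv2.imwrite("pics/crop1.png",cv2.resize(w,None,fx=6,fy=6,interpolation=2))
E
```

```text
lid 381.20770263671875 207.8241424560547 31.261064529418945 [[ 0.54069933 -0.17172338  0.143     ]] [[ 0.53993056 -0.2322831   0.143     ]
 [ 0.54146516 -0.1113962   0.143     ]]
[[ 0.00327904  0.06676159 -0.043     ]]
[[-0.06267413  0.00425634 -0.043     ]]
[[-0.00472115 -0.07482473 -0.043     ]]
[[ 0.07084717 -0.00638652 -0.043     ]]
```

View pics/crop1.png

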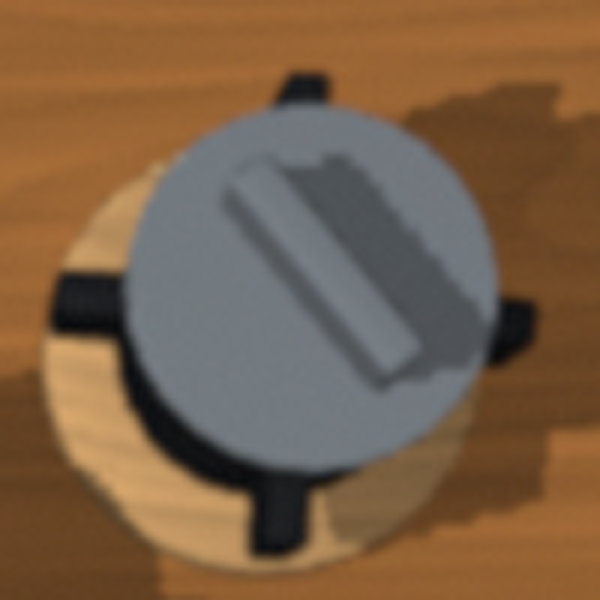

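The crop shows the bar top from about (250,172) to (402,362), and ear tips at (55,303), (533,330), (308,77) and (276,553) in crop pixels.

Run:
```python
from h import *
from workcell import robot,viewer
c=viewer.calibration("top")
P=lambda l,z:ray(c,np.array(l)/6+[330,160],z)[:,:2]
b=P([(250,172),(402,362)],.177); d=b[0]-b[1]
ang=lambda d:np.degrees(np.arctan2(d[1],d[0]))
print("bar",b.mean(0),np.linalg.norm(d),ang(d))
for z in (.09,.11):
  e=P([(55,303),(533,330),(308,77),(276,553)],z)
  print(z,e[:2].mean(0),e[2:].mean(0),[np.linalg.norm(q) for q in(e[0]-e[1],e[2]-e[3])],ang(e[0]-e[1]),ang(e[2]-e[3]))
o=robot.get_obs(); M=R.from_rotvec(o["tool_rot"]).as_matrix(); print(M.round(3))
w=viewer.calibration("wrist"); print(w["K"],(np.array(w["origin"])-o["tcp_pos"])@M,(M.T@R.from_rotvec(w["attitude"]).as_matrix()).round(3))
```

```text
bar [ 0.54000889 -0.17237581] 0.0753372861916511 36.66982150925875
0.09 [ 0.54144015 -0.17523969] [ 0.54296419 -0.1745296 ] [np.float64(0.16319525024699477), np.float64(0.16534388856714896)] 85.97395909971895 -5.745624927270704
0.11 [ 0.53753619 -0.17222876] [ 0.53902728 -0.17153402] [np.float64(0.1596664866153956), np.float64(0.16176866502479786)] 85.973959099719 -5.745624927270709
[[ 0.96   0.28  -0.   ]
 [ 0.28  -0.96   0.002]
 [ 0.    -0.002 -1.   ]]
[[412.61402098   0.         325.74405164]
 [  0.         412.61402098 236.79570836]
 [  0.           0.           1.        ]] [ 7.82704968e-02  1.24240128e-04 -2.13687703e-01] [[-0.001 -0.963 -0.269]
 [ 1.    -0.001  0.   ]
 [-0.001 -0.269  0.963]]
```

apply_moves(
  targets=[1, 0, 0, -5, 0, 0, 0, 1, 2, -1.5, -10, 0, 0, 0, 1, 6, -4.2, -15, 0, 0, -0.06, 1, 10.5, -7.5, -15, 0, 0, -0.15, 1, 15, -10.7, -15, 0, 0, -0.25, 1, 19.5, -13.9, -15, 0, 0, -0.36, 1, 24, -17, -15, 0, 0, -0.36, 1, 28.5, -20.2, -15, 0, 0, -0.36, 1, 33, -23.4, -15, 0, 0, -0.36, 1, 37.5, -26.6, -15, 0, 0, -0.36, 1, 42, -29.8, -15, 0, 0, -0.36, 1, 47, -33.3, -15, 0, 0, -0.36],
)

```text
clock: 1.3
tcp_pos: [0.4962, -0.2267, 0.3205]
tool_rot: [-2.98, -0.994, 0.0]
force: [-0.0, 0.0, 1.0]
finger_gap: 0.0936
grip_force: 0.0
```

apply_moves(
  targets=[1, 0, 0, 0, 0, 0, 0, 1, 0, 0, 0, 0, 0, 0, 1, 0, 0, 0, 0, 0, 0, 1, 0, 0, 0, 0, 0, 0, 1, 0, 0, 0, 0, 0, 0],
)

```text
clock: 1.8
tcp_pos: [0.4948, -0.2298, 0.3208]
tool_rot: [-2.981, -0.991, 0.0]
force: [0.0, -0.2, 0.4]
finger_gap: 0.0939
grip_force: 0.0
```

Run:
```python
from h import *
from workcell import robot,viewer
o=robot.get_obs(); M=R.from_rotvec(o["tool_rot"]).as_matrix(); print(o["clock"],o["tcp_pos"],M.round(3))
c=viewer.calibration("wrist");cv2.imwrite("pics/w1.png",viewer.capture("wrist")[:,:,::-1])
```

```text
1.8 [ 0.49475966 -0.22978905  0.32076856] [[ 0.801  0.599 -0.   ]
 [ 0.599 -0.801 -0.   ]
 [-0.    -0.    -1.   ]]
```

View pics/w1.png

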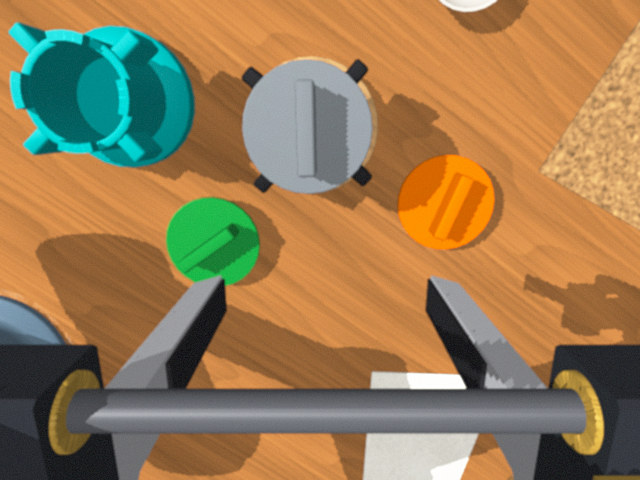

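The wrist view shows the bar top from (304,81) to (306,176). Ear tips are at (248,76), (361,66), (262,186) and (366,179), so the lid is still well ahead of the tool.

Run:
```python
from h import *
from workcell import robot,viewer
c=viewer.calibration("wrist"); o=robot.get_obs(); M=R.from_rotvec(o["tool_rot"]).as_matrix()
ang=lambda d:np.degrees(np.arctan2(d[1],d[0]))
b=ray(c,[(304,81),(306,176)],.177)[:,:2]; print("bar",b.mean(0),np.linalg.norm(b[0]-b[1]),ang(b[0]-b[1]))
e=ray(c,[(248,76),(366,179),(361,66),(262,186)],.11)[:,:2]
print(e[:2].mean(0),e[2:].mean(0),np.linalg.norm(e[0]-e[1]),ang(e[0]-e[1]),np.linalg.norm(e[2]-e[3]),ang(e[2]-e[3]))
print("yaw",ang(M[:,0]),"d tool cm",(np.r_[b.mean(0),.15]-o["tcp_pos"])@M*100)
```

```text
bar [ 0.54177936 -0.1732154 ] 0.07710475442852877 37.21489306410991
[ 0.54171044 -0.17405826] [ 0.5428392  -0.17411102] 0.15281580046278495 86.29033968210295 0.15238770486521094 -4.066180213246103
yaw 36.77483517306098 d tool cm [ 7.13812196 -1.71012456 17.08332383]
```

apply_moves(
  targets=[1, 3.5, -0.8, 2, 0, 0, 0, 1, 7.1, -1.7, 5, 0, 0, 0, 1, 7.1, -1.7, 8, 0, 0, 0, 1, 7.1, -1.7, 11, 0, 0, 0, 1, 7.1, -1.7, 11, 0, 0, 0, 1, 7.1, -1.7, 11, 0, 0, 0, 1, 7.1, -1.7, 13, 0, 0, 0, 1, 7.1, -1.7, 15, 0, 0, 0, 1, 7.1, -1.7, 16.4, 0, 0, 0, 1, 7.1, -1.7, 17, 0, 0, 0, 1, 7.1, -1.7, 17, 0, 0, 0, 1, 7.1, -1.7, 17, 0, 0, 0],
)

```text
clock: 3.05
tcp_pos: [0.5427, -0.1729, 0.1521]
tool_rot: [2.979, 0.993, 0.002]
force: [0.1, -0.7, -0.4]
finger_gap: 0.094
grip_force: 0.0
```

apply_moves(
  targets=[0, 0, 0, 0, 0, 0, 0, 0, 0, 0, 0, 0, 0, 0, 0, 0, 0, 0, 0, 0, 0, 0, 0, 0, 0, 0, 0, 0, 0, 0, 0, 0, 0, 0, 0, 0, 0, 0, 0, 0, 0, 0, 0, 0, 0, 0, 0, 0, 0, 0, 0, 0, 0, 0, 0, 0],
  newtons=12,
)

```text
clock: 3.85
tcp_pos: [0.542, -0.1724, 0.1508]
tool_rot: [-2.98, -0.994, 0.0]
force: [-0.0, -0.4, -1.2]
finger_gap: 0.0335
grip_force: 0.0
```

apply_moves(
  targets=[0, 0, 0, 0, 0, 0, 0, 0, 0, 0, 0, 0, 0, 0, 0, 0, 0, 0, 0, 0, 0, 0, 0, 0, 0, 0, 0, 0, 0, 0, 0, 0, 0, 0, 0],
)

```text
clock: 4.35
tcp_pos: [0.542, -0.1724, 0.1508]
tool_rot: [-2.98, -0.994, 0.0]
force: [0.0, 0.3, -0.2]
finger_gap: 0.0005
grip_force: 0.0
```

The fingers closed on nothing, so I'll take a look.

Run:
```python
from h import *
from workcell import robot,viewer
o=robot.get_obs(); print(o["clock"],o["tcp_pos"],o["finger_gap"])
cv2.imwrite("pics/w2.png",viewer.capture("wrist")[:,:,::-1])
s=viewer.capture("scene")[:,:,::-1];cv2.imwrite("pics/s2.png",cv2.resize(s[130:350,140:400],None,fx=2.5,fy=2.5))
```

```text
4.35 [ 0.54195415 -0.17241674  0.15080732] 0.0005254386061865962
```

View pics/w2.png

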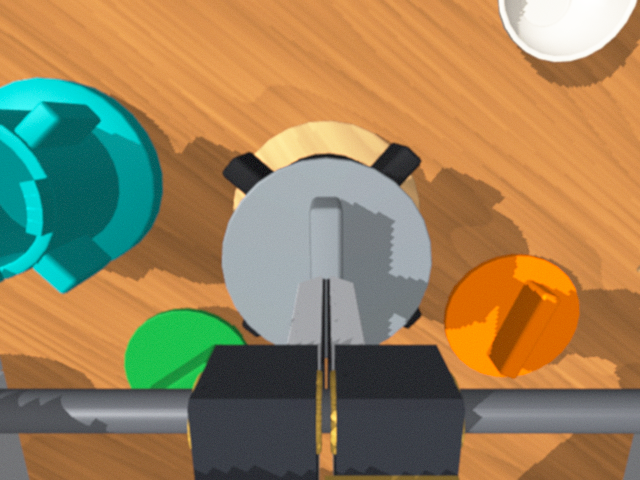

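View pics/s2.png

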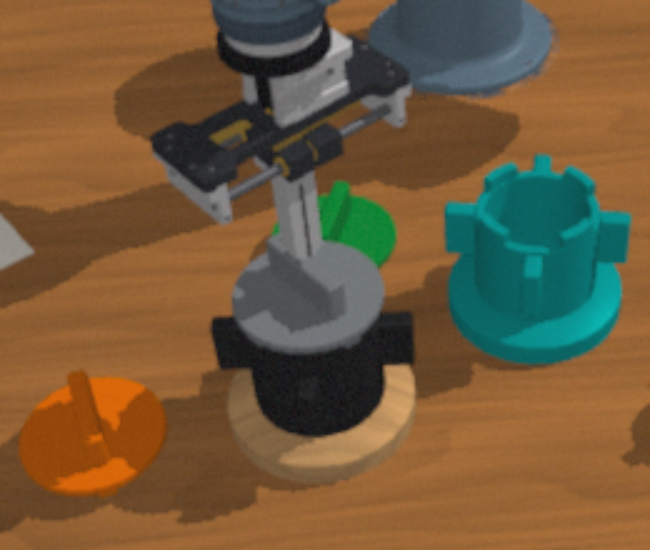

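The wrist view shows the shut fingertips at (325,280), with the bar's far end at (325,200). In the scene view the tips look as if they are above or behind the bar. I'll check the actual tip height against the reported TCP using both views.

Run:
```python
from h import *
from workcell import robot,viewer
o=robot.get_obs(); t=o["tcp_pos"];M=R.from_rotvec(o["tool_rot"]).as_matrix()
for n in("scene","wrist"):
  c=viewer.calibration(n);A=R.from_rotvec(c["attitude"]).as_matrix()
  def p(P):
    q=c["K"]@(A.T@(np.array(P)-c["origin"]));q=q[:2]/q[2]
    return ((q-[140,130])*2.5 if n=="scene" else q).round()
  for dz in(0,.0188,.037): print(n,dz,[p(t+M@[dx,0,-dz]) for dx in(-.008,.008)])
  print("bar top ends",[p(np.array([.5415,-.173,z])+M@[s,0,0]) for z in(.177,) for s in(-.04,.04)], "flange l/r", [p([.5415,-.173+s,.143]) for s in(-.06,.06)])
```

```text
scene 0 [array([298., 277.]), array([311., 288.])]
scene 0.0188 [array([296., 260.]), array([309., 270.])]
scene 0.037 [array([293., 243.]), array([306., 253.])]
bar top ends [array([269., 232.]), array([333., 284.])] flange l/r [array([228., 295.]), array([381., 283.])]
wrist 0 [array([325., 283.]), array([325., 255.])]
wrist 0.0188 [array([325., 297.]), array([325., 267.])]
wrist 0.037 [array([325., 312.]), array([325., 280.])]
bar top ends [array([326., 361.]), array([326., 209.])] flange l/r [array([407., 323.]), array([238., 203.])]
```

Both views put the real fingertips about 36 mm above the reported TCP: scene (306,253) and wrist (325,280) both match dz = 0.037. The fingers therefore shut just above the bar. I'll open them, go 3.6 cm lower while watching the force, and grip again.

apply_moves(
  targets=[1, 0, 0, 0, 0, 0, 0, 1, 0, 0, 0, 0, 0, 0, 1, 0, 0, 0, 0, 0, 0, 1, 0, 0, 0, 0, 0, 0, 1, 0, 0, 0, 0, 0, 0, 1, 0, 0, 0, 0, 0, 0, 1, 0, 0, 0, 0, 0, 0, 1, 0, 0, 0, 0, 0, 0, 1, 0, 0, 0, 0, 0, 0, 1, 0, 0, 0, 0, 0, 0],
)

```text
clock: 5.45
tcp_pos: [0.542, -0.1725, 0.1509]
tool_rot: [2.98, 0.994, 0.0]
force: [-0.1, 0.2, -0.2]
finger_gap: 0.0769
grip_force: 0.0
```

apply_moves(
  targets=[1, 0, 0, 0.5, 0, 0, 0, 1, 0, 0, 1, 0, 0, 0, 1, 0, 0, 1.5, 0, 0, 0, 1, 0, 0, 2, 0, 0, 0, 1, 0, 0, 2.4, 0, 0, 0, 1, 0, 0, 2.4, 0, 0, 0],
)

```text
clock: 6.05
tcp_pos: [0.5415, -0.1722, 0.1259]
tool_rot: [-2.979, -0.994, 0.002]
force: [-0.6, 0.1, -0.0]
finger_gap: 0.0938
grip_force: 0.0
```

apply_moves(
  targets=[1, 0, 0, 0.3, 0, 0, 0, 1, 0, 0, 0.6, 0, 0, 0, 1, 0, 0, 0.9, 0, 0, 0, 1, 0, 0, 1.2, 0, 0, 0, 1, 0, 0, 1.2, 0, 0, 0, 1, 0, 0, 1.2, 0, 0, 0],
)

```text
clock: 6.65
tcp_pos: [0.542, -0.1724, 0.1148]
tool_rot: [-2.98, -0.994, 0.0]
force: [1.5, -0.1, 0.2]
finger_gap: 0.0941
grip_force: 0.0
```

apply_moves(
  targets=[0, 0, 0, 0, 0, 0, 0, 0, 0, 0, 0, 0, 0, 0, 0, 0, 0, 0, 0, 0, 0, 0, 0, 0, 0, 0, 0, 0, 0, 0, 0, 0, 0, 0, 0, 0, 0, 0, 0, 0, 0, 0, 0, 0, 0, 0, 0, 0, 0, 0, 0, 0, 0, 0, 0, 0, 0, 0, 0, 0, 0, 0, 0, 0, 0, 0, 0, 0, 0, 0, 0, 0, 0, 0, 0, 0, 0, 0, 0, 0, 0, 0, 0, 0],
  newtons=12,
)

```text
clock: 7.85
tcp_pos: [0.542, -0.1725, 0.1149]
tool_rot: [2.98, 0.994, 0.0]
force: [0.5, -0.7, -0.9]
finger_gap: 0.0156
grip_force: 12.0
```

apply_moves(
  targets=[0, 0, 0, 0, 0, 0, 0.07, 0, 0, 0, 0, 0, 0, 0.14, 0, 0, 0, 0, 0, 0, 0.21, 0, 0, 0, 0, 0, 0, 0.28, 0, 0, 0, 0, 0, 0, 0.35, 0, 0, 0, 0, 0, 0, 0.42, 0, 0, 0, 0, 0, 0, 0.49, 0, 0, 0, 0, 0, 0, 0.56, 0, 0, 0, 0, 0, 0, 0.63, 0, 0, 0, 0, 0, 0, 0.7, 0, 0, 0, 0, 0, 0, 0.73, 0, 0, 0, 0, 0, 0, 0.73],
)

```text
clock: 9.05
tcp_pos: [0.5414, -0.1721, 0.1141]
tool_rot: [-3.138, 0.134, 0.002]
force: [0.3, 0.4, -4.1]
finger_gap: 0.016
grip_force: 12.0
```

apply_moves(
  targets=[0, 0, 0, 0.2, 0, 0, 0, 0, 0, 0, 0.4, 0, 0, 0, 0, 0, 0, 0.6, 0, 0, 0, 0, 0, 0, 0.6, 0, 0, 0],
)

```text
clock: 9.45
tcp_pos: [0.5417, -0.1722, 0.1083]
tool_rot: [-3.138, 0.135, 0.001]
force: [0.0, -0.3, -3.8]
finger_gap: 0.0158
grip_force: 12.0
```

apply_moves(
  targets=[0, 0, 0, 0.15, 0, 0, 0, 0, 0, 0, 0.3, 0, 0, 0, 0, 0, 0, 0.4, 0, 0, 0, 0, 0, 0, 0.4, 0, 0, 0],
)

```text
clock: 9.85
tcp_pos: [0.542, -0.1725, 0.1049]
tool_rot: [3.139, -0.135, 0.0]
force: [-0.8, 0.0, -3.8]
finger_gap: 0.016
grip_force: 12.0
```

apply_moves(
  targets=[0.3, 0, 0, 0, 0, 0, 0, 0.3, 0, 0, 0, 0, 0, 0, 0.6, 0, 0, 0, 0, 0, 0, 0.8, 0, 0, 0, 0, 0, 0, 1, 0, 0, 0, 0, 0, 0, 1, 0, 0, 0, 0, 0, 0, 1, 0, 0, 0, 0, 0, 0, 1, 0, 0, 0, 0, 0, 0, 1, 0, 0, 0, 0, 0, 0, 1, 0, 0, 0, 0, 0, 0],
)

```text
clock: 10.85
tcp_pos: [0.542, -0.1724, 0.1048]
tool_rot: [3.139, -0.135, -0.0]
force: [0.8, 0.7, -0.4]
finger_gap: 0.0885
grip_force: 0.0
```

apply_moves(
  targets=[1, 0, 0, -1, 0, 0, 0, 1, 0, 0, -3, 0, 0, 0, 1, 0, 0, -6, 0, 0, 0, 1, 0, 0, -10, 0, 0, 0, 1, 0, 0, -14, 0, 0, 0, 1, -3, 0, -18, 0, 0, 0, 1, -8, 0, -18, 0, 0, 0, 1, -10, 0, -18, 0, 0, 0, 1, -10, 0, -18, 0, 0, 0, 1, -10, 0, -18, 0, 0, 0],
)

```text
clock: 11.85
tcp_pos: [0.4428, -0.164, 0.2856]
tool_rot: [3.138, -0.136, 0.002]
force: [0.4, -0.3, -0.1]
finger_gap: 0.0939
grip_force: 0.0
```

Run:
```python
from h import *
from workcell import robot,viewer
o=robot.get_obs(); print(o["clock"],o["tcp_pos"],o["finger_gap"],o["force"])
c=viewer.calibration("wrist");np.savez("w3",**c);w=viewer.capture("wrist")[:,:,::-1]
s=viewer.capture("scene")[:,:,::-1];cv2.imwrite("pics/s3full.png",s);cv2.imwrite("pics/w3full.png",w)
cv2.imwrite("pics/s3.png",np.hstack([cv2.resize(s[210:330,210:330],(400,400)),cv2.resize(w,(400,300))[:300].copy() if 0 else cv2.copyMakeBorder(cv2.resize(w,(400,300)),0,100,0,0,0)]))
```

```text
11.85 [ 0.44275202 -0.16398658  0.28558016] 0.09391098865953773 [ 0.40691933 -0.34933649 -0.06782089]
```

View pics/s3.png

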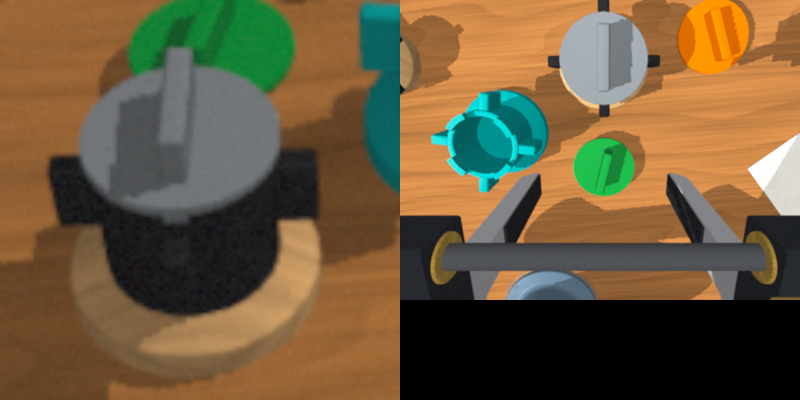

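The bar now lies in line with an ear pair in both views, and the lid looks level. I'll check numerically that it dropped 10 mm, by fitting the flange outline in the scene view before and after.

Run:
```python
from h import *
from workcell import viewer
c=viewer.calibration("scene")
A=R.from_rotvec(c["attitude"]).as_matrix()
def p(P):
    q=c["K"]@(A.T@(np.array(P)-c["origin"]));return q[:2]/q[2]
def edges(f):
    h=cv2.cvtColor(cv2.imread(f),cv2.COLOR_BGR2HSV).astype(int)
    m=((h[...,1]<70)&(h[...,2]>55)&(h[...,2]<190)).astype(np.uint8);m[:215]=0;m[300:]=0;m[:,:220]=0;m[:,310:]=0
    k=max(cv2.findContours(m,0,1)[0],key=cv2.contourArea)[:,0]
    L,Rr=k[k[:,0].argmin()],k[k[:,0].argmax()]
    return L,Rr,[k[k[:,0]==u][:,1].max() for u in(245,255,265,275,285)]
for f in("pics/scene1.png","pics/s3full.png"):print(f,edges(f))
for z in(.135,.125):
  a=np.linspace(0,6.283,400);q=np.array([p([.5415+.06*np.cos(t),-.173+.06*np.sin(t),z]) for t in a])
  print(z,q[q[:,0].argmin()].round(1),q[q[:,0].argmax()].round(1),[q[abs(q[:,0]-u)<1][:,1].max().round(1) for u in(245,255,265,275,285)])
wc=dict(np.load("w3.npz"))
# wrist: bar vs ears direction (full-res pixels)
h=cv2.cvtColor(cv2.imread("pics/w3full.png"),cv2.COLOR_BGR2HSV); print(wc["origin"])
w=cv2.imread("pics/w3full.png")[0:200,220:440];cv2.imwrite("pics/w3c.png",cv2.resize(w,None,fx=2.7,fy=2.7))
```

```text
pics/scene1.png (array([233, 246], dtype=int32), array([293, 250], dtype=int32), [np.int32(268), np.int32(271), np.int32(270), np.int32(268), np.int32(263)])
pics/s3full.png (array([234, 249], dtype=int32), array([293, 257], dtype=int32), [np.int32(271), np.int32(274), np.int32(276), np.int32(272), np.int32(267)])
0.135 [231.7 251.6] [292.7 247.3] [np.float64(268.7), np.float64(270.9), np.float64(270.7), np.float64(268.3), np.float64(262.8)]
0.125 [232.4 255.1] [292.9 250.8] [np.float64(272.0), np.float64(274.4), np.float64(274.3), np.float64(272.0), np.float64(266.6)]
[ 0.52043596 -0.17064584  0.49940461]
```

View pics/w3c.png

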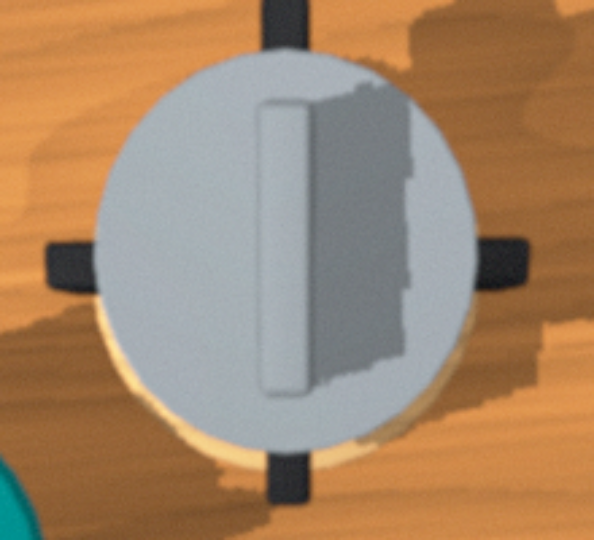

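The flange edge matches z = 0.125 to within a pixel, at all five columns except the one where the lug shows through. The bar lines up with the ears at (286,25) and (288,480). The lid is home and the robot is clear of everything.

```bash
python3 -c "
from workcell import robot
print(robot.job_done())"
```

```text
the job is handed in; nothing more can be done
None
```

The larger barrel's lid is turned about 42° and sits fully home on the rim; I let go, backed the arm clear without going near the small barrel, and handed the job in at about 12 s of the 38 s allowed, with no verdict returned.

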